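# Shift the feeder drive into third

## Task

Put the bench feeder's drive into third gear: push its shift lever along its left-hand slot until it stands in line with the cross channel of the H-shaped gate (if it does not already), push it across to the right-hand side, then push it forward, away from the robot, fully home into the far right slot, and take the hand away. Only push the lever with the outside of the fingers, never pinch its knob between them, and leave the loose parts on and around the drive where they are.

Things in the scene. Friction and masses are not known exactly. Their poses are not given: they have to be found in the camera images.
- drive: The feeder drive, fixed: grey gearbox casting 250 x 230 mm, deck 86 mm high; motor (diameter 91 mm) on its +x side to 240 mm from the origin, up to 111 mm high; feed roller (diameter 68 mm) on its +y side. Origin: on the bench under the centre of casting and gate. +x is the lever's 'forward' (away from the robot), +y 'left', z up; turned up to 0.3 rad from the world's axes.
- gate (a point): Middle of the H-shaped opening, on the top face of the steel gate plate, 99 mm above the bench; axes as the drive's. A cross channel 21 mm wide along y joins a left and a right slot along x (18 mm wide, 74 mm long, centre lines at y = +-24 mm). First slot = far left, second = near left, third = far right, fourth = near right (1 to 4 punched dots). 30 mm wide webs part left from right.
- pivot (a point): Pivot of the lever, inside the casting, 20 mm above the bench under the gate's middle; axes as the drive's. With a = lever_across and b = lever_forward the knob's centre is at x = 0.160 sin b, y = -0.160 cos b sin a, z = 0.160 cos a cos b m from it. The lever stays where it is left (friction; no spring or detent) and takes about 1.5 to 2 N at the knob to move.
- knob (a point): Centre of the lever's black knob: upright, four-lobed, 36 mm wide fore-and-aft and side to side (corners notched 6 mm), 40 mm high, on a straight steel rod of diameter 12 mm; 160 mm from the pivot. It travels 62 mm either way fore-and-aft and 55 mm either way sideways, 158 to 180 mm above the bench; its axes tilt with the lever.
- lever_across (a joint): Sideways lean of the lever, rad, growing to the drive's right (-y). 0 = middle. About -0.35 to -0.27 in the left slots, +0.27 to +0.35 in the right slots, stops at +-0.349. It starts in the left slots or the left end of the channel.
- lever_forward (a joint): Fore-and-aft lean of the lever, rad, growing forward (the drive's +x, away from the robot). 0 = middle of the cross channel; the lever can cross only within about +-0.06; the far slots end at the stop +0.397, the near slots at -0.397. The start is anywhere along the left slots.
- knob_far: The knob's lobe on its +x (forward) side, 12 x 24 x 40 mm; origin at its centre, 12 mm from the knob's centre.
- knob_near: The knob's lobe on its -x (robot) side, 12 x 24 x 40 mm; origin at its centre.
- knob_left: The knob's lobe on its +y (left) side, 24 x 12 x 40 mm; origin at its centre.
- knob_right: The knob's lobe on its -y (right) side, 24 x 12 x 40 mm; origin at its centre.
- housing_a: Bystander, loose, to be left alone (its origin: centre of its underside): an orange plastic housing 105 x 66 x 34 mm on the bench left of the drive.
- housing_b: Bystander, loose, to be left alone (its origin: centre of its underside): an orange plastic housing 105 x 66 x 34 mm on the bench right of the drive.
- spool_a: Bystander, loose, to be left alone (its origin: centre of its underside): a white upright spool, diameter 44 mm, 68 mm high, on the bench right of the drive.
- spool_b: Bystander, loose, to be left alone (its origin: centre of its underside): a white upright spool, diameter 44 mm, 68 mm high, on the bench left of the motor.
- cell: Bystander, loose, to be left alone (its origin: centre of its underside): a battery cell, diameter 18 mm, 50 mm high, standing on the far left corner of the casting's deck (top at 136 mm).
- block: Bystander, loose, to be left alone (its origin: centre of its underside): a yellow and white block 50 x 34 x 30 mm on the bench right of the motor.
- driver: Bystander, loose, to be left alone (its origin: centre of its underside): a screwdriver, 170 mm long, lying on the bench left of the drive beyond the housing.

How it is judged (in metres and radians):
On the way, in this order (a step that is already met when the one before it is completed fails the run):
1. the lever has been pushed across through the channel to the right-hand side, still in line with the channel (value of joint lever_across above 0.24 rad and value of joint lever_forward between -0.12 and 0.12 rad).
2. the lever has been pushed forward home into the third slot (value of joint lever_across above 0.24 rad and value of joint lever_forward above 0.34 rad), for 0.1 s.
At the end, for the whole second after the job is handed in: The lever rests in the third (far right) slot, leaning right by more than 0.24 rad and forward by more than 0.34 rad (within about 9 mm at the knob of the slot's end), and every loose part is within 20 mm of where it began (all of step 2 and velocity of joint lever_forward between -0.05 and 0.05 rad/s and distance of each of housing_a, housing_b, spool_a, spool_b, cell, block, driver from where it was at the start of the episode below 0.02 m); the robot touches nothing.
It fails at once if the knob is pinched from its left and right sides at once (over 1 N on each) (contact force between the fingers and knob_left above 1 N and contact force between the fingers and knob_right above 1 N).
It fails at once if the knob is pinched from its near and far sides at once (over 1 N on each) (contact force between the fingers and knob_near above 1 N and contact force between the fingers and knob_far above 1 N).
It fails at once if a loose part is moved or lifted by more than 20 mm (not (distance of each of housing_a, housing_b, spool_a, spool_b, cell, block, driver from where it was at the start of the episode below 0.02 m)).
It also fails if it takes over 67 s, if anything falls off the work surface, if the arm or the gripper's body presses on something with over 40 N, if the wrist force passes 120 N, or if a joint passes its speed limit or range.

## Robot

A 6-joint arm with a two-finger parallel gripper is mounted at the origin on the work surface. World frame = base frame: x ahead of the robot, y to its left, z up, the work surface at z = 0. Lengths are in mm, angles in rad, forces in N, time in s.
With the tool pointing down it reaches from about 150 to 775 mm from the base axis. Payload 6.1 kg.
Tool frame: the origin (TCP) lies at the very end of the fingers, on their centre line; the grasp point (between the pads) lies 19 mm behind it; z points along the fingers, y is the line along which they close (so a half turn about z gives the same grasp; the last joint's range is limited). The gripper opens to 85 mm and grips with 20 to 120 N. Pads are 22 mm wide; open, the fingers measure 114 mm over their backs; the gripper's body (76 mm by 85 mm) begins 54 mm behind the grasp point. The pads swing forward as they close: fully open they stand 13 mm farther back than shut.
Start: joints at [1.344, 0.126, -0.04, 1.405, 0, 1.571], TCP at [118.046, 511.54, 231.295] pointing down, gripper open.
Joint ranges: [-2.72, 2.72], [-0.95, 1.95], [-1.27, 1.35], [-1.78, 2.02], [-1.46, 1.47], [-3.14, 3.14]. Speed limits (rad/s): [2.39, 2.39, 3.01, 3.14, 3.14, 3.14].

## Interface

Orientations are given as a unit quaternion [w, x, y, z].
In Python, from workcell import ctrl, cams, workorder gives the robot as it stands.
- The arm moves only by the tool move_arm, never from a script. Its argument "plan" is a list of rows, each an object of numbers: "dx", "dy", "dz": the shift along the tool's x, y, z in units of 25 mm (1.0 is 25 mm); "turn": the turn about the tool's z in units of 6 degrees (1.0 is 6 degrees); "grip": the finger opening in mm, from 0 to 85.4. A call has 1 to 12 rows; each row is the pose to reach, as a shift and turn from the pose commanded when the call began, along the tool's axes at that moment; what a row does not reach only later rows make up. A row lasts 1/10 s, in which the tool goes at most 50 mm and 8.59 degrees, less where a joint would pass 70% of its speed; a pose out of reach is approached as far as the arm can. A call with a gripper value outside its range is refused whole. The fingers move at their own pace and stop on an object; "squeeze" is the grip in N (left out, the last holds). Time passes only in rows, so rows that repeat a pose let the fingers close. It gives the time, the measured TCP pose, the force, the opening and the grip force at its end, in the units of the state.
- ctrl.observe(): the state, without advancing time (a new reading comes with each control period).
- cams.grab_frame(name): name is "scene" or "side" or "wrist"; returns the picture (384x512x3 uint8, blue, green, red); there is no depth.
- cams.camera_params(name): a dict with "fx", "fy", "cx", "cy" (pixels), "rvec" (rotation vector, rad) and "tvec" (3), from world to camera coordinates, as OpenCV has them. Camera axes: x right, y down, z forward; pixel columns grow to the right and rows downward; lengths in mm; the calibration is good to about 2 mm. The wrist camera is an equidistant fisheye: a pixel r from the principal point sees the ray r / f radians off the axis. A picture is of the moment at which its call begins: read the wrist's pose just before it. camera_params takes no time and is no camera call; for the wrist camera it gives the pose at the moment of the call.
- workorder.finish_job(): hands the job in; it is judged then, once.
Trained networks look in the newest picture that a camera, given by its name, has taken for a name from the list of things; names that differ only in an ending like _2 or _b are one class to them, and where a whole thing is asked for, a point or a joint stands for the part that bears it (a point fixed in the world has none). Each returns a list of dicts, best first, with "p" (0 to 1); they miss things now and then, are a little off and sometimes report something else, mostly with a low value. They report only what shows in the picture. A call takes as long as a camera call.
- cams.search_frame(query, camera): "centre" ([row, column] as shares, 0 to 1, of the picture: columns of its width, rows of its height, amid what is visible of it).
- cams.cut_out(query, camera): "pixels" (384x512 bool, what is visible of it) and "centre" ([row, column] as shares, 0 to 1, of the picture: columns of its width, rows of its height, amid what is visible of it).
The state is a dict: "t": time; "joints": joint angles; "qvel": joint speeds; "tau": joint torques, N m; "eef_pos": TCP position; "ee_rot": TCP orientation; "contact_force": force on the tool from outside, world axes, zero at the start; "torque": the same for the moment, N m; "finger_gap": finger opening in mm; "grip_force": force on a finger pad.
Only numpy, scipy, OpenCV 4.12 (cv2) and the standard library are available. Lean on these libraries where they do the work, as an engineer would, in place of code of your own. Each camera call takes 0.05 s, during which the arm holds its last target. There are 200 camera calls.

## Working session

There is one attempt and no reset: what is moved stays moved. The work goes in short steps, Python scripts to look and compute and a tool call to move; the robot and the scene stay as the last step left them, time stands still between calls to the robot, and variables do not carry over. Pictures are saved under pics/ and viewed, at most 10 in all, crops included, and the job is handed in when it is done.

Besides the shell and the picture viewer there is one more tool, called after "Call:" as name([rows], argument=value, ...), one row to a line, values as JSON. move_arm: Moves the arm, as the interface text tells. Its arguments: {"type":"object","properties":{"plan":{"type":"array"},"squeeze":{"type":"number"}},"required":["plan"]}

```bash
mkdir -p pics; cat > h.py <<'E'
import numpy as np, cv2
from workcell import ctrl, cams, workorder
def P(n):
    p=cams.camera_params(n); R=cv2.Rodrigues(np.array(p['rvec'],float))[0]
    return np.array([[p['fx'],0,p['cx']],[0,p['fy'],p['cy']],[0,0,1]]),R,np.array(p['tvec'],float).ravel()
def proj(n,X):
    K,R,t=P(n); c=(R@np.atleast_2d(X).T).T+t; q=(K@c.T).T; return q[:,:2]/q[:,2:]
def ray(n,uv):
    K,R,t=P(n); d=R.T@np.linalg.inv(K)@np.array([*uv,1.]); return -R.T@t,d/np.linalg.norm(d)
def tri(obs):
    A=np.zeros((3,3));b=np.zeros(3)
    for n,uv in obs:
        o,d=ray(n,uv);M=np.eye(3)-np.outer(d,d);A+=M;b+=M@o
    return np.linalg.solve(A,b)
E
python3 - <<'E'
from h import *
s=ctrl.observe(); print(s['t'],s['eef_pos'],s['ee_rot'])
im=[]
for n in('scene','side'):
    f=cams.grab_frame(n); im.append(f)
    for q in('drive','gate','knob','cell','pivot','housing_a','spool_a'):
        try: r=cams.search_frame(q,n)
        except Exception as e: print(q,e);continue
        print(n,q,[(round(a['p'],2),[round(a['centre'][1]*512),round(a['centre'][0]*384)]) for a in r[:3]])
    print(n,[x.round(2).tolist() for x in P(n)])
    cv2.imwrite(f'pics/{n}.png',cv2.resize(f,(800,600)))
E
```

```text
0.0 [117.96403483 511.13883333 230.54436881] [-9.37874459e-05  1.13157245e-01  9.93576773e-01 -7.90909975e-04]
scene drive [(0.9, [227, 237])]
scene gate [(0.64, [226, 235]), (0.35, [216, 172])]
scene knob [(0.76, [214, 174])]
scene cell []
scene pivot [(0.85, [224, 235])]
scene housing_a [(0.76, [267, 170])]
scene spool_a [(0.72, [314, 228]), (0.55, [150, 256])]
scene [[[435.13, 0.0, 257.54], [0.0, 435.13, 188.92], [0.0, 0.0, 1.0]], [[0.71, 0.7, -0.0], [0.5, -0.5, -0.71], [-0.5, 0.5, -0.71]], [-524.04, -157.06, 1414.57]]
side drive [(0.74, [262, 195]), (0.34, [237, 188])]
side gate [(0.6, [261, 193])]
side knob [(0.58, [262, 193]), (0.51, [280, 171]), (0.31, [298, 154])]
side cell [(0.44, [234, 190])]
side pivot [(0.59, [260, 192])]
side housing_a [(0.87, [271, 258]), (0.62, [266, 153])]
side spool_a [(0.72, [200, 215])]
side [[[361.56, 0.0, 255.51], [0.0, 361.56, 188.32], [0.0, 0.0, 1.0]], [[-0.96, -0.29, -0.02], [-0.17, 0.63, -0.76], [0.23, -0.73, -0.65]], [608.2, 126.82, 1056.2]]
```

View pics/scene.png

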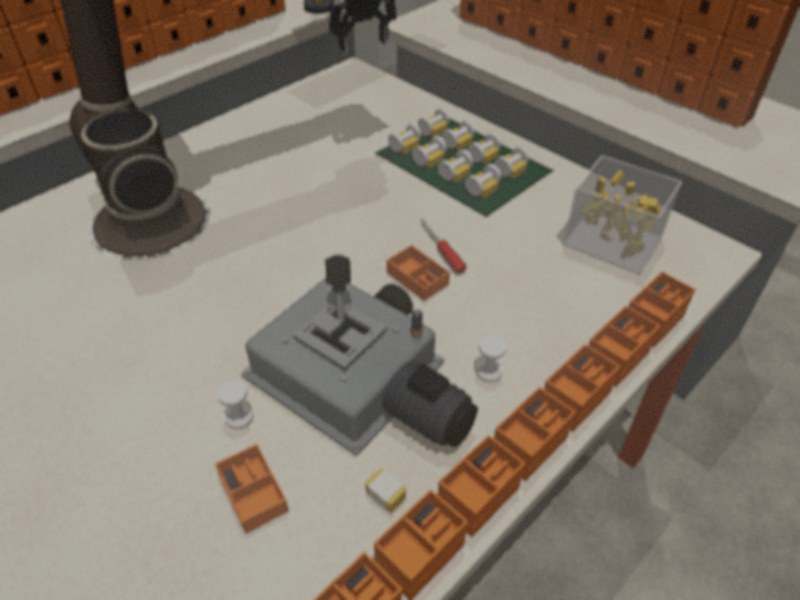

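View pics/side.png

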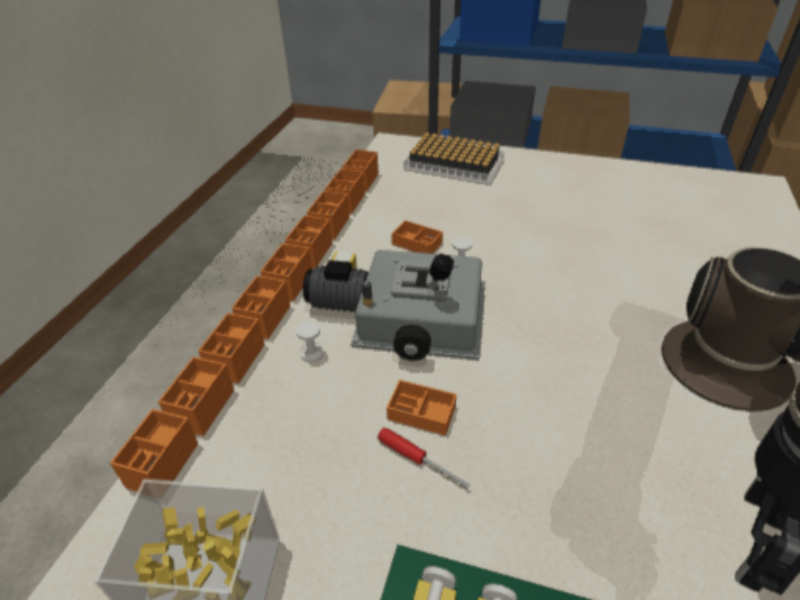

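The scene view shows the lever at the near left: knob at about (216,172), gate middle at (218,214). In the side view the knob is at (283,171) and the gate at (269,180). I'll fit the gate's pose by contrast of the H opening.

```bash
cat > fit.py <<'E'
from h import *
from scipy.optimize import differential_evolution as DE
def run():
    g={}; km={}
    for n in('scene','side'):
        f=cams.grab_frame(n); g[n]=f
        r=cams.cut_out('knob',n)
        km[n]=[(x['p'],np.array(x['centre'])[::-1]*[512,384],int(x['pixels'].sum())) for x in r]
    return g,km
E
python3 - <<'E'
from fit import *
g,km=run()
for n in km: print(n,km[n])
gc=tri([('scene',(218,214)),('side',(269.5,180))]);print('gate',gc)
X,Y=np.meshgrid(np.arange(-60,61,2.),np.arange(-50,51,2.)); X=X.ravel();Y=Y.ravel()
def H(m): return ((abs(abs(Y)-24)<9+m)&(abs(X)<37+m))|((abs(X)<10.5+m)&(abs(Y)<24))
ins=H(-2);near=(~H(3))&(abs(X)<44)&(abs(Y)<38)
B={n:cv2.GaussianBlur(cv2.cvtColor(g[n],cv2.COLOR_BGR2GRAY),(3,3),0).astype(np.float32) for n in g}
def pts(p,X,Y,z): c,s=np.cos(p[2]),np.sin(p[2]); return np.c_[p[0]+c*X-s*Y,p[1]+s*X+c*Y,np.full(X.shape,float(z))]
def cost(p,ns=('scene','side')):
    t=0
    for n in ns:
        q=proj(n,pts(p,X,Y,99)).astype(np.float32); v=cv2.remap(B[n],q[:,:1],q[:,1:],1).ravel()
        t+=np.median(v[ins])*.3+v[ins].mean()-v[near].mean()-.3*np.median(v[near])
    return t
for ns in(('scene',),('side',),('scene','side')):
    r=DE(cost,[(gc[0]-25,gc[0]+25),(gc[1]-25,gc[1]+25),(-.32,.32)],args=(ns,),seed=1,popsize=12,maxiter=60); print(ns,r.x,r.fun)
p=r.x; np.save('gate.npy',p)
k=tri([('scene',(216,172)),('side',(283,171))])
c,s=np.cos(p[2]),np.sin(p[2]);d=k-[p[0],p[1],20]; print('knob',k,'local',c*d[0]+s*d[1],-s*d[0]+c*d[1],d[2])
out=[]
for n in g:
    im=cv2.resize(g[n],None,fx=4,fy=4,interpolation=cv2.INTER_CUBIC)
    a=np.array([(-37,-33),(-37,-15),(-10.5,-15),(-10.5,15),(-37,15),(-37,33),(37,33),(37,15),(10.5,15),(10.5,-15),(37,-15),(37,-33)],float)
    b=np.array([(-125,-115),(-125,115),(125,115),(125,-115)],float)
    for m,z in((a,99),(b,86)): cv2.polylines(im,[np.int32(4*proj(n,pts(p,m[:,0],m[:,1],z))+2)],True,(0,0,255),1)
    u=proj(n,[[p[0],p[1],99]])[0]*4; x,y=int(u[0]),int(u[1]); out.append(im[y-300:y+260,x-200:x+200])
cv2.imwrite('pics/fit.png',np.hstack(out))
E
```

```text
scene [(0.88, array([215.296 , 175.7184]), 450)]
side [(0.6, array([277.9136, 170.9952]), 239)]
gate [581.70449848  19.36020267  86.96992622]
('scene',) [5.82061222e+02 1.78210779e+01 1.26032919e-01] -72.42247772216797
('side',) [5.81158213e+02 2.27709218e+01 3.18603829e-02] -57.815364837646484
('scene', 'side') [5.82239913e+02 2.00024681e+01 1.06496955e-01] -123.36601257324219
knob [530.78406932  64.25476582 165.6052387 ] local -46.46049205676354 49.47112696207439 145.60523869569687
```

View pics/fit.png

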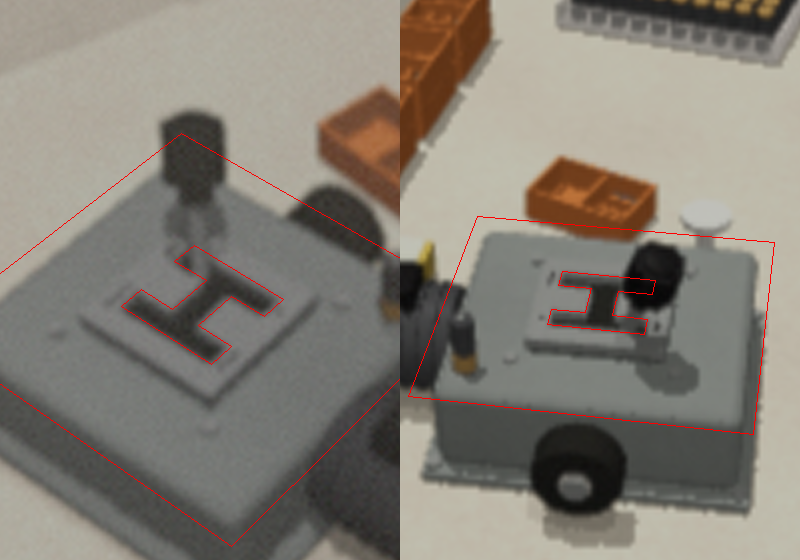

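The overlay matches the H well, giving the gate at (582,20) with yaw 0.107. The knob is at local (-46,+49), so the lever is in the near left slot. I'll close the fingers, align with the drive and move in behind the knob, staying high.

Call:
move_arm([
  {"dx":-18.3,"dy":-14.4,"turn":-3.2,"grip":0},
  {"dx":-18.3,"dy":-14.4,"turn":-3.2,"grip":0},
  {"dx":-18.3,"dy":-14.4,"turn":-3.2,"grip":0},
  {"dx":-18.3,"dy":-14.4,"turn":-3.2,"grip":0},
  {"dx":-18.3,"dy":-14.4,"turn":-3.2,"grip":0},
  {"dx":-18.3,"dy":-14.4,"turn":-3.2,"grip":0},
  {"dx":-18.3,"dy":-14.4,"turn":-3.2,"grip":0},
  {"dx":-18.3,"dy":-14.4,"turn":-3.2,"grip":0},
  {"dx":-18.3,"dy":-14.4,"turn":-3.2,"grip":0},
  {"dx":-18.3,"dy":-14.4,"turn":-3.2,"grip":0},
  {"dx":-18.3,"dy":-14.4,"turn":-3.2,"grip":0},
  {"dx":-18.3,"dy":-14.4,"turn":-3.2,"grip":0},
])

```text
invalid input
```

Call:
move_arm([
  {"dx":-2,"dy":-1,"dz":0,"turn":-1,"grip":0},
  {"dx":-3,"dy":-2,"dz":0,"turn":-2,"grip":0},
], squeeze=20)

```text
t: 1.2
eef_pos: [180.7, 445.8, 230.8]
ee_rot: [0.0, 0.006, 1.0, -0.0]
contact_force: [1.1, 0.4, 0.2]
finger_gap: 59.1
grip_force: 0.0
```

Call:
move_arm([
  {"dx":-1.2,"dy":-1.5,"dz":0,"turn":-1.2,"grip":0},
  {"dx":-2.4,"dy":-3,"dz":0,"turn":-1.2,"grip":0},
  {"dx":-3.6,"dy":-4.5,"dz":0,"turn":-1.2,"grip":0},
  {"dx":-4.8,"dy":-6,"dz":0,"turn":-1.2,"grip":0},
  {"dx":-6,"dy":-7.5,"dz":0,"turn":-1.2,"grip":0},
  {"dx":-7.2,"dy":-9,"dz":0,"turn":-1.2,"grip":0},
  {"dx":-8.4,"dy":-10.5,"dz":0,"turn":-1.2,"grip":0},
  {"dx":-9.6,"dy":-12,"dz":0,"turn":-1.2,"grip":0},
  {"dx":-10.8,"dy":-13.5,"dz":0,"turn":-1.2,"grip":0},
  {"dx":-12.2,"dy":-15.4,"dz":0,"turn":-1.2,"grip":0},
  {"dx":-12.2,"dy":-15.4,"dz":0,"turn":-1.2,"grip":0},
])

```text
t: 2.3
eef_pos: [480.4, 52.0, 230.9]
ee_rot: [0.0, -0.051, 0.999, -0.001]
contact_force: [-0.0, 0.4, -0.5]
finger_gap: -0.1
grip_force: 0.0
```

Call:
move_arm([
  {"dx":0,"dy":0.1,"dz":1.5,"turn":0,"grip":0},
  {"dx":0,"dy":0.1,"dz":3.2,"turn":0,"grip":0},
  {"dx":0,"dy":0.1,"dz":3.2,"turn":0,"grip":0},
  {"dx":0,"dy":0.1,"dz":3.2,"turn":0,"grip":0},
])

```text
t: 2.7
eef_pos: [477.3, 58.5, 151.8]
ee_rot: [-0.001, -0.054, 0.999, 0.0]
contact_force: [0.6, -0.7, 1.3]
finger_gap: 0.0
grip_force: 0.0
```

```bash
cat > look.py <<'E'
import sys
from h import *
p=np.load('gate.npy');c,s=np.cos(p[2]),np.sin(p[2])
st=ctrl.observe(); e=np.array(st['eef_pos'])-[p[0],p[1],0]
print('t',st['t'],'tcp local',c*e[0]+s*e[1],-s*e[0]+c*e[1],e[2],'F',st['contact_force'])
out=[]
for n in('scene','side'):
    f=cams.grab_frame(n); u=proj(n,[[p[0],p[1],130]])[0]
    im=cv2.resize(f,None,fx=4,fy=4,interpolation=cv2.INTER_CUBIC); x,y=(u*4).astype(int)
    X0=x-200;Y0=y-300; out.append(im[Y0:Y0+560,X0:X0+400]); print(n,'crop origin',X0,Y0,'scale 4')
    r=cams.search_frame('knob',n); print([(a['p'],np.array(a['centre'])[::-1]*[512,384]) for a in r[:2]])
cv2.imwrite(sys.argv[1],np.hstack(out))
E
python3 look.py pics/l1.png
```

```text
t 2.7 tcp local -100.27986491660168 49.45112354208749 151.7809112446186 F [ 0.60561519 -0.74278061  1.28348436]
scene crop origin 668 508 scale 4
[(0.92, array([216.6784, 172.992 ])), (0.47, array([227.2768, 234.2016]))]
side crop origin 877 376 scale 4
[(0.51, array([279.3984, 169.8048]))]
```

View pics/l1.png

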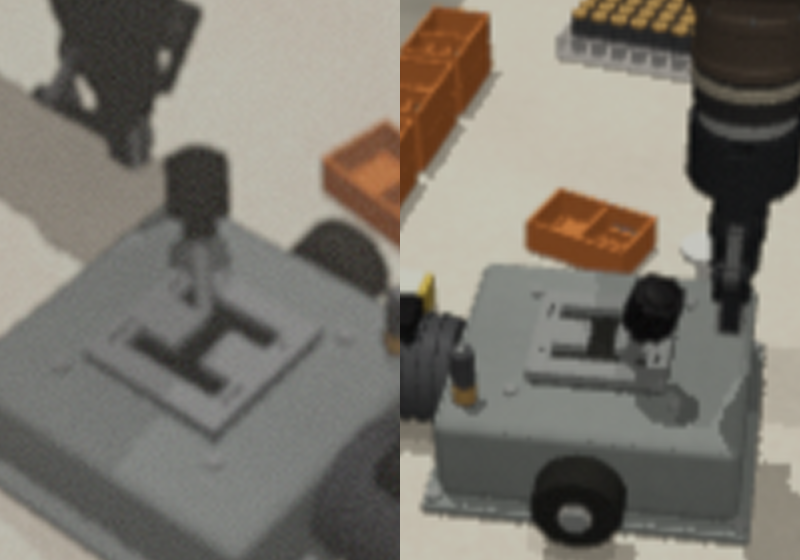

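Fingers sit at crop (130,150)/(730,330), behind the knob at (197,178)/(653,308), and are laterally aligned. Now pushing forward towards the channel.

Call:
move_arm([
  {"dx":-0.5,"dy":0,"dz":0,"turn":0,"grip":0},
  {"dx":-0.9,"dy":0,"dz":0,"turn":0,"grip":0},
  {"dx":-1.2,"dy":0,"dz":0,"turn":0,"grip":0},
  {"dx":-1.5,"dy":0,"dz":0,"turn":0,"grip":0},
  {"dx":-1.8,"dy":0,"dz":0,"turn":0,"grip":0},
  {"dx":-2.1,"dy":0,"dz":0,"turn":0,"grip":0},
  {"dx":-2.4,"dy":0,"dz":0,"turn":0,"grip":0},
  {"dx":-2.6,"dy":0,"dz":0,"turn":0,"grip":0},
  {"dx":-2.7,"dy":0,"dz":0,"turn":0,"grip":0},
  {"dx":-2.7,"dy":0,"dz":0,"turn":0,"grip":0},
])

```text
t: 3.9
eef_pos: [545.6, 65.6, 151.7]
ee_rot: [0.0, -0.054, 0.999, 0.0]
contact_force: [-0.8, 1.0, 4.2]
finger_gap: -0.1
grip_force: 0.9
```

```bash
python3 look.py pics/l2.png
```

```text
t 3.9 tcp local -31.628411027775577 49.28338921344613 151.6593190129616 F [-0.78113355  0.9957799   4.21403552]
scene crop origin 668 508 scale 4
[(0.64, array([228.3008, 179.2128]))]
side crop origin 877 376 scale 4
[(0.54, array([265.0112, 170.1888]))]
```

View pics/l2.png

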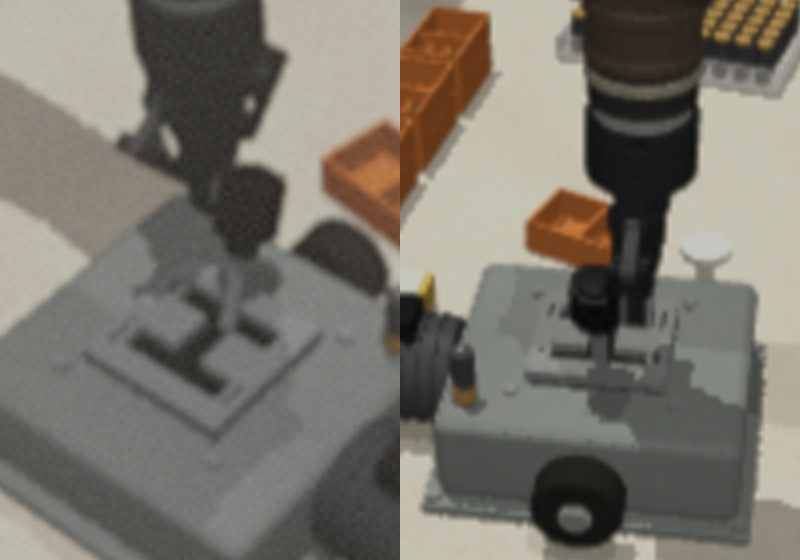

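The knob now stands ahead of the fingers at about (229.5,180) in the scene view and (267.5,169) in the side view. I'll work out the lean.

```bash
python3 - <<'E'
from h import *
p=np.load('gate.npy');c,s=np.cos(p[2]),np.sin(p[2])
k=tri([('scene',(229.5,180)),('side',(267.5,169))]);d=k-[p[0],p[1],20];print(k,c*d[0]+s*d[1],-s*d[0]+c*d[1],d[2])
for a in(-.28,-.34):
  for b in(-.08,0,.08,.16):
    x,y,z=160*np.sin(b),-160*np.cos(b)*np.sin(a),160*np.cos(a)*np.cos(b)
    X=[[p[0]+c*x-s*y,p[1]+s*x+c*y,20+z]];print(a,b,proj('scene',X)[0].round(1),proj('side',X)[0].round(1))
E
```

```text
[575.51525762  67.78287209 166.42006155] -1.6077030123632214 48.224509219415026 146.42006154960993
-0.28 -0.08 [224.5 176.8] [271.5 166.6]
-0.28 0 [228.6 178.9] [267.  166.1]
-0.28 0.08 [232.6 181.4] [262.6 165.8]
-0.28 0.16 [236.6 184.3] [258.3 165.7]
-0.34 -0.08 [227.1 175.6] [271.  169.4]
-0.34 0 [231.2 177.7] [266.5 168.9]
-0.34 0.08 [235.2 180.2] [262.1 168.5]
-0.34 0.16 [239.1 183.1] [257.7 168.4]
```

The lever is in line with the channel (b ≈ -0.01). Next I'll back off, go round to the knob's left side and raise a little.

Call:
move_arm([
  {"dx":0.6,"dy":0,"dz":0,"turn":0,"grip":0},
  {"dx":1,"dy":0,"dz":-0.3,"turn":0,"grip":0},
  {"dx":1,"dy":1,"dz":-0.3,"turn":0,"grip":0},
  {"dx":1,"dy":2.2,"dz":-0.3,"turn":0,"grip":0},
  {"dx":0.5,"dy":2.2,"dz":-0.3,"turn":0,"grip":0},
  {"dx":-0.5,"dy":2.2,"dz":-0.3,"turn":0,"grip":0},
  {"dx":-1.2,"dy":2.2,"dz":-0.3,"turn":0,"grip":0},
  {"dx":-1.2,"dy":2.2,"dz":-0.3,"turn":0,"grip":0},
  {"dx":-1.2,"dy":2.2,"dz":-0.3,"turn":0,"grip":0},
])

```text
t: 5.0
eef_pos: [568.6, 122.9, 158.5]
ee_rot: [-0.001, -0.054, 0.999, -0.0]
contact_force: [-0.0, 0.5, 0.2]
finger_gap: -0.2
grip_force: 0.0
```

```bash
python3 look.py pics/l3.png
```

```text
t 5.0 tcp local -2.5715028488715745 103.80166198962803 158.47946503940298 F [-0.03014665  0.49761476  0.1645317 ]
scene crop origin 668 508 scale 4
[(0.64, array([225.28 , 179.904]))]
side crop origin 877 376 scale 4
[]
```

View pics/l3.png

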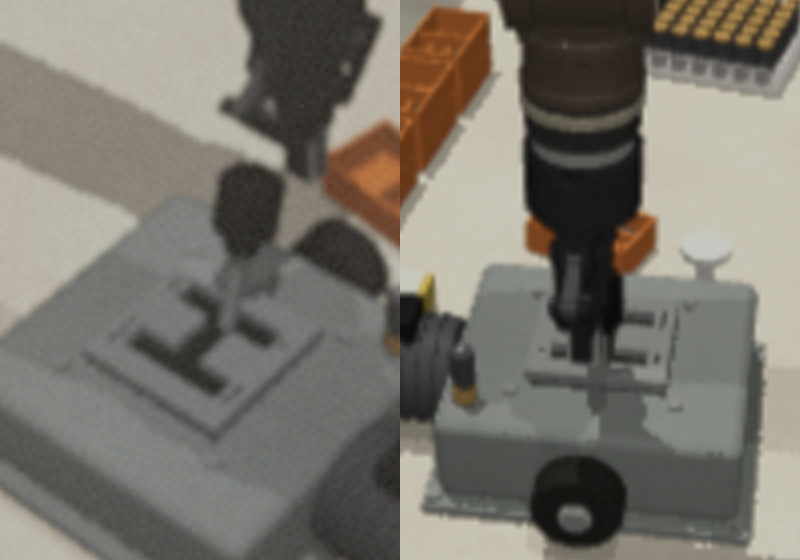

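The knob stands free at crop (248,208), and the fingers are left of it at the same x. Pushing it across.

Call:
move_arm([
  {"dx":0,"dy":-0.6,"dz":0,"turn":0,"grip":0},
  {"dx":0,"dy":-1.1,"dz":0,"turn":0,"grip":0},
  {"dx":0,"dy":-1.5,"dz":0,"turn":0,"grip":0},
  {"dx":0,"dy":-1.9,"dz":0,"turn":0,"grip":0},
  {"dx":0,"dy":-2.3,"dz":0,"turn":0,"grip":0},
  {"dx":0,"dy":-2.7,"dz":0,"turn":0,"grip":0},
  {"dx":0,"dy":-3.1,"dz":0,"turn":0,"grip":0},
  {"dx":0,"dy":-3.5,"dz":0,"turn":0,"grip":0},
  {"dx":0,"dy":-3.9,"dz":0,"turn":0,"grip":0},
  {"dx":0,"dy":-4.3,"dz":0,"turn":0,"grip":0},
  {"dx":0,"dy":-4.5,"dz":0,"turn":0,"grip":0},
  {"dx":0,"dy":-4.5,"dz":0,"turn":0,"grip":0},
])

```text
t: 6.4
eef_pos: [580.8, 10.6, 158.2]
ee_rot: [-0.001, -0.053, 0.999, -0.0]
contact_force: [0.7, -0.5, 0.2]
finger_gap: 0.4
grip_force: 0.0
```

```bash
python3 look.py pics/l4.png
```

```text
t 6.4 tcp local -2.4549066747669497 -9.242139368686933 158.21120886150928 F [ 0.70154466 -0.51017093  0.2336579 ]
scene crop origin 668 508 scale 4
[(0.83, array([199.0144, 200.4096]))]
side crop origin 877 376 scale 4
[(0.53, array([269.7216, 166.6176]))]
```

View pics/l4.png

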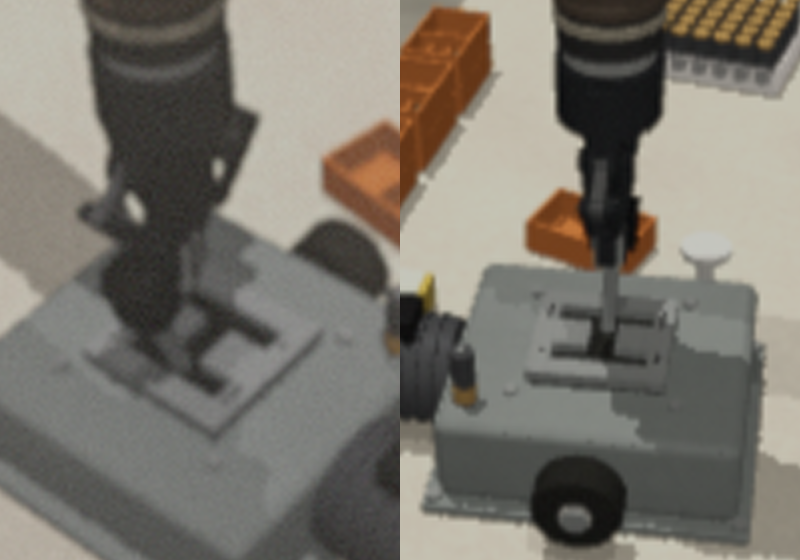

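The knob is now on the right at crop (143,285), which is scene (202.8,198). It's half hidden in the side view, so I'll match its lean.

```bash
python3 - <<'E'
from h import *
p=np.load('gate.npy');c,s=np.cos(p[2]),np.sin(p[2])
for a in(.2,.24,.28,.32,.35):
  for b in(-.06,0,.06):
    x,y,z=160*np.sin(b),-160*np.cos(b)*np.sin(a),160*np.cos(a)*np.cos(b)
    X=[[p[0]+c*x-s*y,p[1]+s*x+c*y,20+z]];print(a,b,proj('scene',X)[0].round(1),'y',round(y,1))
E
```

```text
0.2 -0.06 [203.5 194.2] y -31.7
0.2 0 [206.5 196. ] y -31.8
0.2 0.06 [209.6 197.9] y -31.7
0.24 -0.06 [201.6 196.1] y -38.0
0.24 0 [204.6 197.9] y -38.0
0.24 0.06 [207.7 199.9] y -38.0
0.28 -0.06 [199.8 198.1] y -44.1
0.28 0 [202.8 200. ] y -44.2
0.28 0.06 [205.9 202. ] y -44.1
0.32 -0.06 [198.  200.2] y -50.2
0.32 0 [201.  202.1] y -50.3
0.32 0.06 [204.1 204.1] y -50.2
0.35 -0.06 [196.7 201.8] y -54.8
0.35 0 [199.7 203.7] y -54.9
0.35 0.06 [202.8 205.7] y -54.8
```

Lean is about 0.26, so I'll push on a little further to the right.

Call:
move_arm([
  {"dx":0,"dy":-0.15,"dz":0,"turn":0,"grip":0},
  {"dx":0,"dy":-0.3,"dz":0,"turn":0,"grip":0},
  {"dx":0,"dy":-0.3,"dz":0,"turn":0,"grip":0},
])

```text
t: 6.9
eef_pos: [581.8, 3.9, 158.7]
ee_rot: [-0.0, -0.054, 0.999, 0.0]
contact_force: [0.6, 1.0, -0.6]
finger_gap: -0.1
grip_force: 0.3
```

Call:
move_arm([
  {"dx":0,"dy":0.6,"dz":0,"turn":0,"grip":0},
  {"dx":0,"dy":0.6,"dz":0,"turn":0,"grip":0},
  {"dx":1.2,"dy":0.6,"dz":0,"turn":0,"grip":0},
  {"dx":2.4,"dy":0.6,"dz":0,"turn":0,"grip":0},
  {"dx":2.4,"dy":0,"dz":0.3,"turn":0,"grip":0},
  {"dx":2.4,"dy":-1.4,"dz":0.3,"turn":0,"grip":0},
  {"dx":2.4,"dy":-1.4,"dz":0.3,"turn":0,"grip":0},
  {"dx":2.4,"dy":-1.4,"dz":0.3,"turn":0,"grip":0},
])

```text
t: 7.7
eef_pos: [526.4, -37.7, 151.2]
ee_rot: [0.0, -0.053, 0.999, 0.0]
contact_force: [-0.8, -0.2, -0.3]
finger_gap: -0.0
grip_force: 0.0
```

```bash
python3 look.py pics/l5.png
```

```text
t 7.7 tcp local -61.695660331829615 -51.42986401537283 151.17796090368952 F [-0.7525297  -0.17064786 -0.31148689]
scene crop origin 668 508 scale 4
[(0.64, array([199.68  , 202.4064]))]
side crop origin 877 376 scale 4
[(0.55, array([269.824, 151.104]))]
```

View pics/l5.png

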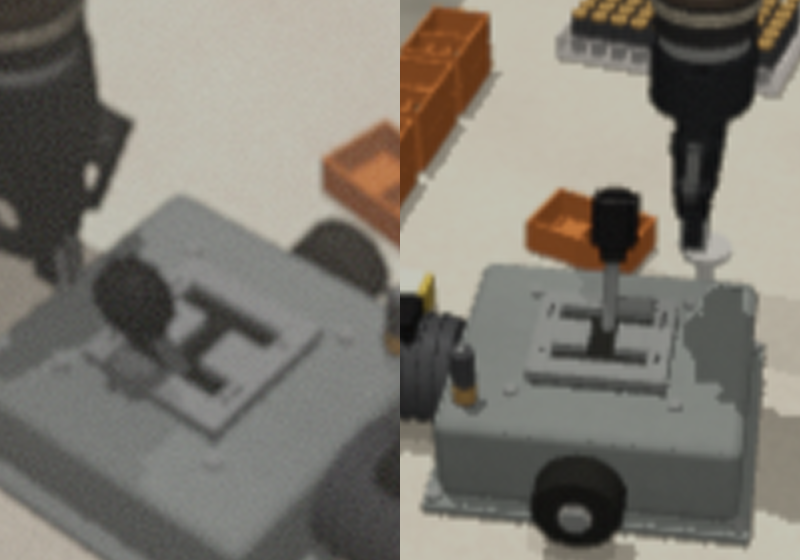

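The knob is at crop (133,300) and (615,225), so a is about 0.33, in the right-hand slot line, with the fingers behind it. Pushing forward.

Call:
move_arm([
  {"dx":-0.6,"dy":0,"dz":0,"turn":0,"grip":0},
  {"dx":-1,"dy":0,"dz":0,"turn":0,"grip":0},
  {"dx":-1.4,"dy":0,"dz":0,"turn":0,"grip":0},
  {"dx":-1.7,"dy":0,"dz":0,"turn":0,"grip":0},
  {"dx":-2,"dy":0,"dz":0,"turn":0,"grip":0},
  {"dx":-2.3,"dy":0,"dz":0,"turn":0,"grip":0},
  {"dx":-2.6,"dy":0,"dz":0,"turn":0,"grip":0},
  {"dx":-2.9,"dy":0,"dz":0,"turn":0,"grip":0},
  {"dx":-3.2,"dy":0,"dz":0,"turn":0,"grip":0},
  {"dx":-3.4,"dy":0,"dz":0,"turn":0,"grip":0},
  {"dx":-3.5,"dy":0,"dz":0,"turn":0,"grip":0},
  {"dx":-3.5,"dy":0,"dz":0,"turn":0,"grip":0},
])

```text
t: 9.1
eef_pos: [613.4, -27.8, 151.2]
ee_rot: [0.0, -0.054, 0.999, -0.0]
contact_force: [-0.6, -0.3, -0.2]
finger_gap: 0.0
grip_force: 0.1
```

Creeping on until the stop shows in the force.

Call:
move_arm([
  {"dx":-0.1,"dy":0,"dz":0,"turn":0,"grip":0},
  {"dx":-0.2,"dy":0,"dz":0,"turn":0,"grip":0},
  {"dx":-0.2,"dy":0,"dz":0,"turn":0,"grip":0},
])

```text
t: 9.4
eef_pos: [618.2, -27.2, 151.4]
ee_rot: [0.0, -0.054, 0.999, -0.0]
contact_force: [-1.0, -1.1, 0.4]
finger_gap: -0.1
grip_force: 0.3
```

```bash
python3 look.py pics/l6.png; python3 - <<'E'
from h import *
p=np.load('gate.npy');c,s=np.cos(p[2]),np.sin(p[2]);a=.33
for b in(.2,.25,.3,.35,.4):
    x,y,z=160*np.sin(b),-160*np.cos(b)*np.sin(a),160*np.cos(a)*np.cos(b)
    X=[[p[0]+c*x-s*y,p[1]+s*x+c*y,20+z]];print(b,(proj('scene',X)[0]*4-[668,508]).round(),(proj('side',X)[0]*4-[477,376]).round())
E
```

```text
t 9.4 tcp local 30.696405359736993 -50.72634447627122 151.38561940155927 F [-1.02805526 -1.13308199  0.36963067]
scene crop origin 668 508 scale 4
[(0.62, array([220.7232, 216.1152]))]
side crop origin 877 376 scale 4
[(0.64, array([251.2896, 153.1008]))]
0.2 [177. 331.] [570. 217.]
0.25 [188. 339.] [560. 218.]
0.3 [200. 347.] [550. 220.]
0.35 [211. 355.] [540. 222.]
0.4 [222. 364.] [530. 225.]
```

View pics/l6.png

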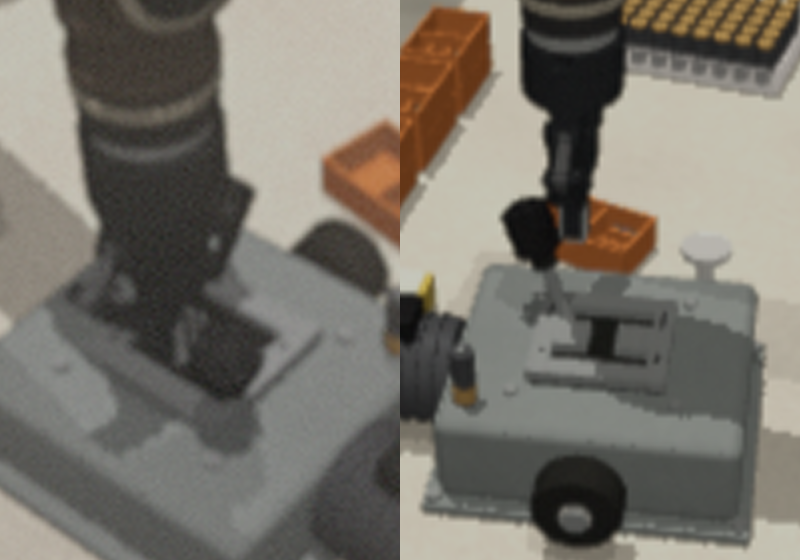

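The side view shows the knob at (532,230), so b is about 0.38. I'll nudge it a few mm more towards the stop.

Call:
move_arm([
  {"dx":-0.1,"dy":0,"dz":0,"turn":0,"grip":0},
  {"dx":-0.15,"dy":0,"dz":0,"turn":0,"grip":0},
  {"dx":-0.15,"dy":0,"dz":0,"turn":0,"grip":0},
])

```text
t: 9.9
eef_pos: [621.2, -26.7, 151.0]
ee_rot: [-0.001, -0.054, 0.999, -0.0]
contact_force: [-3.5, 0.5, 0.6]
finger_gap: -0.1
grip_force: 1.7
```

The force has risen, so the lever is at the stop. Backing away.

Call:
move_arm([
  {"dx":0.4,"dy":0,"dz":0,"turn":0,"grip":0},
  {"dx":1.5,"dy":0,"dz":0,"turn":0,"grip":0},
  {"dx":3,"dy":0,"dz":0,"turn":0,"grip":0},
  {"dx":4.5,"dy":0,"dz":-0.5,"turn":0,"grip":0},
  {"dx":6,"dy":0,"dz":-2,"turn":0,"grip":0},
  {"dx":6,"dy":0,"dz":-3,"turn":0,"grip":0},
  {"dx":6,"dy":0,"dz":-3,"turn":0,"grip":0},
  {"dx":6,"dy":0,"dz":-3,"turn":0,"grip":0},
])

```text
t: 10.7
eef_pos: [473.0, -43.0, 227.2]
ee_rot: [0.002, -0.054, 0.999, -0.0]
contact_force: [-0.1, 0.3, -0.1]
finger_gap: -0.3
grip_force: 0.0
```

```bash
python3 look.py pics/l7.png
```

```text
t 10.7 tcp local -115.33800169977248 -51.07102561722232 227.19432294358796 F [-0.13648326  0.26364863 -0.12739265]
scene crop origin 668 508 scale 4
[(0.72, array([220.416 , 216.6912])), (0.32, array([220.1088, 221.7984]))]
side crop origin 877 376 scale 4
[(0.69, array([250.4192, 154.4832]))]
```

View pics/l7.png

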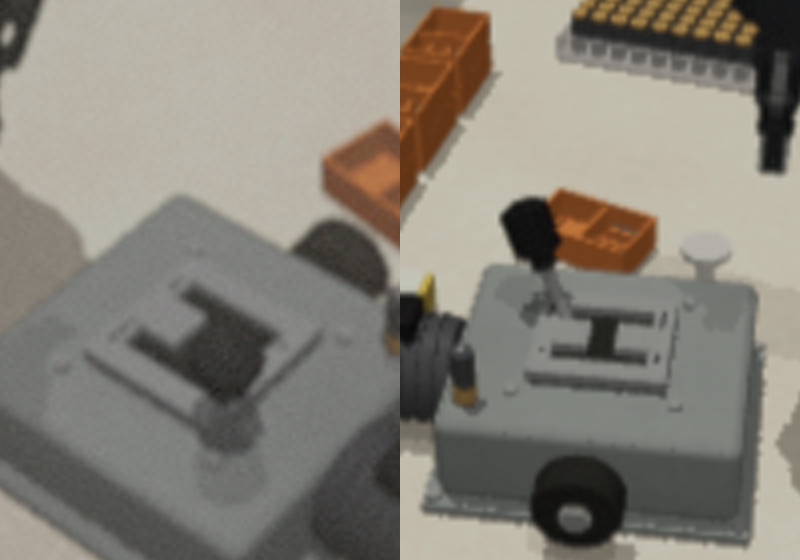

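The lever stands at the far right end, with the knob at (228,355) and (530,230). The hand is clear and the parts in view (cell, left spool, one housing) have not moved. Handing in.

```bash
python3 -c "
from workcell import workorder; print(workorder.finish_job())"
```

```text
the job is handed in; nothing more can be done
None
```

The lever is in third gear, at the end of the far right slot (about 0.33 rad right and 0.38 rad forward by camera), with the hand clear; I handed the job in at about 11 s, but no verdict came back.

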